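Lock a blank into a drill jig by pressing its three clamps shut in order

ROBOT

A 6-joint arm with a two-finger parallel gripper is mounted at the origin on a cart in front of the work surface, level with it; the furniture and walls round the work are solid. World frame = base frame: x ahead of the robot, y to its left, z up, the work surface at z = 0. Lengths are in mm, angles in rad, forces in N, time in s.
With the tool pointing down it reaches from about 275 to 825 mm from the base axis. Payload 5.2 kg.
Tool frame: the origin (TCP) lies at the very end of the fingers, on their centre line; the grasp point (between the pads) lies 19 mm behind it; z points along the fingers, y is the line along which they close (so a half turn about z gives the same grasp; the last joint's range is limited). The gripper opens to 93 mm and grips with 3 to 60 N. Pads are 15 mm wide; open, the fingers measure 128 mm over their backs; the gripper's body (75 mm by 188 mm) begins 65 mm behind the grasp point.
Start: joints at [1.022, 0.259, 1.535, -0, 1.348, -0.203], TCP at [186.401, 517.455, 218.653] pointing down, gripper open.
Joint ranges: [-3.14, 3.14], [-0.91, 2.08], [0.19, 2.58], [-1.22, 4.36], [0.22, 2.71], [-3.12, 3.12]. Speed limits (rad/s): [2.57, 2.57, 3.14, 3.14, 3.14, 3.14].

INTERFACE

Orientations are given as a rotation vector (axis times angle).
In Python, from cell import status, read_camera, camera_info, job gives the robot as it stands. The module is installed in compiled form; this text tells all that it offers.
- The arm moves only by the shell command python3 -m crank 'ROWS'. ROWS is JSON, a list of rows, each an object of numbers: "hand": the opening in per cent of the stroke, from 0 (shut) to 100 (fully open); "x", "y", "z": the shift along the tool's x, y, z in mm; "rx", "ry", "rz": the turn, a rotation vector about the tool's x, y, z in rad. A call has exactly 8 rows; each row is the pose to reach, as a shift and turn from the pose commanded when the call began, along the tool's axes at that moment; what a row does not reach only later rows make up. A row lasts 1/10 s, in which the tool goes at most 50 mm and 8.59 degrees, less where a joint would pass 70% of its speed; a pose out of reach is approached as far as the arm can. A call with a gripper value outside its range is refused whole. The fingers move at their own pace and stop on an object; the grip force is fixed at half the most. Time passes only in rows, so rows that repeat a pose let the fingers close, or fill a call up. It gives the time, the measured TCP pose, the force, the opening and the grip force at its end, in the units of the state.
- status.get_state(): the state, without advancing time (a new reading comes with each control period).
- read_camera(name): name is "scene" or "top"; returns (picture, depth): 420x560x3 uint8, red, green, blue; 420x560 float32, mm along the optical axis (not along the pixel's ray), 0 where there is no reading.
- camera_info(name): a dict with "mtx" (3x3 intrinsics, pixels), "T" (4x4, takes a point from camera to world coordinates). Camera axes: x right, y down, z forward; pixel columns grow to the right and rows downward; lengths in mm; the calibration is good to about 2 mm. A picture is of the moment at which its call begins. camera_info takes no time and is no camera call.
- job.sign_off(): hands the job in; it is judged then, once.
The state is a dict: "t": time; "joint_pos": joint angles; "dq": joint speeds; "tau": joint torques, N m; "tool_pos": TCP position; "eef_rot": TCP orientation; "ft_force": force on the tool from outside, world axes, zero at the start; "moment": the same for the moment, N m; "grip_width": finger opening in mm; "grasp_force": force on a finger pad.
Only numpy, scipy, OpenCV 4.12 (cv2) and the standard library are available. Lean on these libraries where they do the work, as an engineer would, in place of code of your own. Each camera call takes 0.05 s, during which the arm holds its last target. There are 200 camera calls.

TASK

Lock the brass blank into the drill jig by pressing its three red clamp handles with the fingertips, each firmly and fully down until it stops, one after the other: first the push clamp at the left end, which slides the blank home against the end stop; then the hold-down clamp next to the end stop; last the hold-down clamp next to the push clamp. Nothing needs gripping: do not touch the blank itself, do not raise a handle, and leave the tools lying around the jig where they are.

Things in the scene. Friction and masses are not known exactly. Their poses are not given: they have to be found in the camera images.
- jig: drill jig, fixed: grey plate 12 mm thick, x -64 to 144, y -104 to 168 mm in its frame, carrying three clamps. Origin on the table top midway between the two hold-down clamps; x away from the robot (within 0.25 rad), y left, z up. Dark bridge with two drill bushings (top 52 mm up) over the far side; dark end stop at the right end, face at y -70. Raised handles and arms reach 105 mm up
- blank: loose flat brass bar 60 x 140 x 8 mm with a 20 mm hole, lying in the jig's nest along the jig's y; origin at the centre of its underside, 27 mm above the table. It starts 4 to 8 mm short of the end stop (its y in the jig's frame is 4 to 8 mm; 0 when home against the stop)
- push_handle (a joint): handle of the push clamp at the jig's left end, rad: 0.35 to 0.50 at the start; shut at 0.03 or less, where it bears on the blank (grip still slopes up 11 degrees). Hinge across the handle at (88, 125, 47) mm in the jig frame. Stays where left. Press straight down on the grip 25 to 60 mm out from the hinge: 5 to 10 N moves it, 15 to 20 N locks it
- push_grip (a point): point on top of the red grip of the push clamp (its handle points to the left, +y of the jig), 49 mm out from the handle's hinge; the grip is a round bar 17 mm thick, from 24 to 80 mm out. Moves with the handle; with the handle fully down it lies at (88, 174, 64) mm in the jig's frame
- hold_stop_handle (a joint): handle of the hold-down clamp next to the end stop (right of two), rad: 0.35 to 0.50 at the start; shut at 0.03 or less, where it bears on the blank (grip still slopes up 11 degrees). Hinge across the handle at (0, -37, 46) mm in the jig frame. Stays where left. Press straight down on the grip 25 to 60 mm out from the hinge: 5 to 10 N moves it, 15 to 20 N locks it
- hold_stop_grip (a point): point on top of the red grip of the hold-down clamp next to the end stop (its handle points to the robot, -x of the jig), 49 mm out from the handle's hinge; the grip is a round bar 17 mm thick, from 24 to 80 mm out. Moves with the handle; with the handle fully down it lies at (-49, -37, 62) mm in the jig's frame
- hold_far_handle (a joint): handle of the hold-down clamp next to the push clamp (left of two), rad: 0.35 to 0.50 at the start; shut at 0.03 or less, where it bears on the blank (grip still slopes up 11 degrees). Hinge across the handle at (0, 37, 46) mm in the jig frame. Stays where left. Press straight down on the grip 25 to 60 mm out from the hinge: 5 to 10 N moves it, 15 to 20 N locks it
- hold_far_grip (a point): point on top of the red grip of the hold-down clamp next to the push clamp (its handle points to the robot, -x of the jig), 49 mm out from the handle's hinge; the grip is a round bar 17 mm thick, from 24 to 80 mm out. Moves with the handle; with the handle fully down it lies at (-49, 37, 62) mm in the jig's frame
- hold_stop_arm: swinging steel arm with black rubber foot of the hold-down clamp next to the end stop; its handle drives it down on to the blank. Origin: centre of the underside of that clamp's plywood base, at (0, -37, 12) mm in the jig's frame; the foot comes down 71 mm beyond it (+x)
- hold_far_arm: swinging steel arm with black rubber foot of the hold-down clamp next to the push clamp; its handle drives it down on to the blank. Origin: centre of the underside of that clamp's plywood base, at (0, 37, 12) mm in the jig's frame; the foot comes down 71 mm beyond it (+x)
- setup_block: grey ground steel setup block with holes, 51 x 76 x 25 mm, lying right of the jig; not part of the job
- allen_key: black hex key, 39 x 108 x 8 mm, lying right of the jig; not part of the job
- end_mill: end mill in a clear square tube with a blue end, 17 x 87 x 17 mm, lying left of the jig; not part of the job
- screw: black cap screw, 16 x 40 x 16 mm, lying in front of the jig; not part of the job
- driver: screwdriver with an amber handle, 29 x 202 x 28 mm, lying behind the jig; not part of the job
- mike: micrometer, 56 x 116 x 15 mm, lying at the front right; not part of the job
Things that resemble listed ones, but are neither listed nor needed, are in the scene too. There is more than one size of the blank; the one meant has the size given above.

How it is judged:
By the outcome, as a careful person would: the job done as asked, in the order asked, and still so for the second after the job is handed in, with the robot touching nothing.
It also fails if it takes over 59 s, if anything falls off the work surface, if the arm or the gripper's body presses on something with over 40 N, if the wrist force passes 120 N, or if a joint passes its speed limit or range.

## Working session

There is one attempt and no reset: what is moved stays moved. The work goes in short steps, Python scripts to look and compute and a shell command to move; the robot and the scene stay as the last step left them, time stands still between calls to the robot, and variables do not carry over. Pictures are saved under pics/ and viewed, at most 10 in all, crops included, and the job is handed in when it is done.

```bash
mkdir -p pics
python3 - <<'E'
from cell import status, read_camera, camera_info
import cv2,numpy as np
s=status.get_state();print(s['t'],s['tool_pos'],s['eef_rot'],s['ft_force'])
for n in("scene","top"):
    p,d=read_camera(n);cv2.imwrite(f'pics/{n}0.png',p[:,:,::-1]);np.savez(f'{n}0.npz',p=p,d=d)
    i=camera_info(n);print(n,i['mtx'],np.round(i['T'],3))
E
```

```text
0.0 [186.10023427 516.99147732 217.82885229] [-5.40339104e-01 -3.09411436e+00  2.62452826e-03] [ 0.43445794 -0.10725438 -0.15508657]
scene [[405.09339537   0.         282.46642515]
 [  0.         405.09339537 208.81578158]
 [  0.           0.           1.        ]] [[ 5.24000e-01 -4.28000e-01  7.36000e-01 -2.93525e+02]
 [-8.52000e-01 -2.65000e-01  4.52000e-01 -6.52767e+02]
 [ 1.00000e-03 -8.64000e-01 -5.03000e-01  6.87463e+02]
 [ 0.00000e+00  0.00000e+00  0.00000e+00  1.00000e+00]]
top [[433.26434189   0.         288.08045978]
 [  0.         433.26434189 202.58617108]
 [  0.           0.           1.        ]] [[ 5.00000e-03 -9.87000e-01  1.63000e-01  3.95384e+02]
 [-1.00000e+00 -3.00000e-03  1.20000e-02 -1.09738e+02]
 [-1.10000e-02 -1.63000e-01 -9.86000e-01  1.10978e+03]
 [ 0.00000e+00  0.00000e+00  0.00000e+00  1.00000e+00]]
```

View pics/scene0.png

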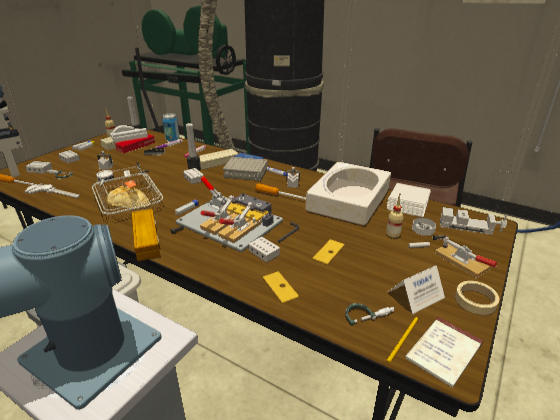

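View pics/top0.png

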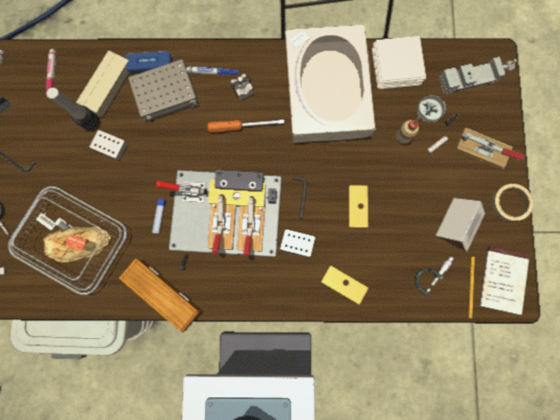

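The scene view shows the jig at about (230,215), with red grips near (210,184), (210,213) and (195,225). The top view shows the plate from (172,170) to (280,255), with the push grip at (170,185) and hold grips at (218,242) and (248,245). Lookalikes sit elsewhere: a separate clamp at right and loose yellow bars.

```bash
cat > h.py <<'E'
import numpy as np,cv2
from cell import camera_info
def pts(n,d,mask):
    i=camera_info(n);K=i['mtx'];T=i['T'];v,u=np.where(mask&(d>0));z=d[v,u]
    c=np.stack([(u-K[0,2])/K[0,0]*z,(v-K[1,2])/K[1,1]*z,z,np.ones_like(z)])
    return (T@c)[:3].T,u,v
def ray(n,uv,z):
    i=camera_info(n);K=i['mtx'];T=i['T'];r=T[:3,:3]@np.linalg.inv(K)@[uv[0],uv[1],1];o=T[:3,3]
    return o+r*(z-o[2])/r[2]
def red(p):
    h=cv2.cvtColor(p,cv2.COLOR_RGB2HSV).astype(int)
    return ((h[...,0]<6)|(h[...,0]>172))&(h[...,1]>170)&(h[...,2]>70)
E
python3 - <<'E'
from h import *
for n,(x0,x1,y0,y1) in {'top':(145,305,155,275),'scene':(165,300,165,265)}.items():
    D=np.load(n+'0.npz');p,d=D['p'],D['d'];box=np.zeros(d.shape,bool);box[y0:y1,x0:x1]=1
    k,l,st,ce=cv2.connectedComponentsWithStats((red(p)&box).astype(np.uint8))
    for j in range(1,k):
        if st[j,4]<12: continue
        P,u,v=pts(n,d,l==j);print(n,st[j],'min',P.min(0).round(),'max',P.max(0).round(),'med',np.median(P,0).round())
    # plate: grey, height 12
    P,u,v=pts(n,d,box);h=cv2.cvtColor(p,cv2.COLOR_RGB2HSV)
    m=(P[:,2]>6)&(P[:,2]<18)&(h[v,u,1]<70)&(h[v,u,2]>90)
    print(n,'plate n',m.sum(),'z',np.median(P[m,2]));r=cv2.minAreaRect(P[m,:2].astype(np.float32));print(r,cv2.boxPoints(r).round())
    cv2.imwrite(f'pics/{n}c.png',cv2.resize(p[y0:y1,x0:x1,::-1],None,fx=5,fy=5,interpolation=cv2.INTER_CUBIC))
E
```

```text
top [156 181  23   9 138] min [599. 173.  -1.] max [635. 251. 104.] med [606. 197.  86.]
top [213 235   6  19  67] min [444.  69.  66.] max [488.  79.  93.] med [465.  74.  84.]
top [244 237   7  19  72] min [440.  -6.  67.] max [484.   6.  90.] med [461.  -0.  80.]
top plate n 4141 z 12.554617992822841
((551.2205810546875, 50.98899841308594), (387.65185546875, 208.98329162597656), 86.69332885742188) [[ 436. -136.]
 [ 644. -149.]
 [ 667.  238.]
 [ 458.  251.]]
scene [201 176  13  14  69] min [597. 172.  64.] max [612. 218. 102.] med [603. 194.  82.]
scene [201 211  14   6  47] min [442.  65.  59.] max [486.  78.  92.] med [460.  69.  78.]
scene [219 219  14   6  49] min [438.  -8.  57.] max [480.   7.  90.] med [451.  -4.  78.]
scene plate n 1573 z 12.914934634196584
((639.99658203125, 99.19207763671875), (617.1441650390625, 430.1698913574219), 35.03578567504883) [[ 264.   98.]
 [ 511. -254.]
 [1016.  100.]
 [ 769.  452.]]
```

View pics/topc.png

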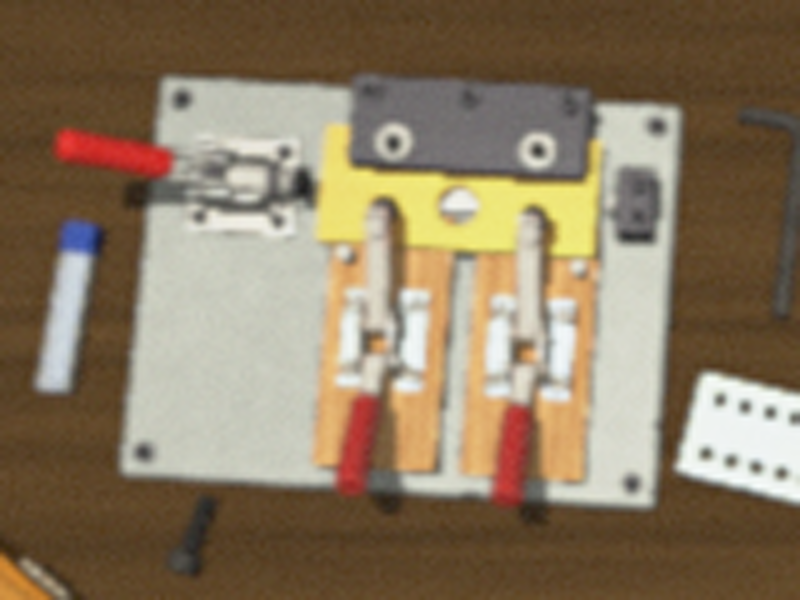

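View pics/scenec.png

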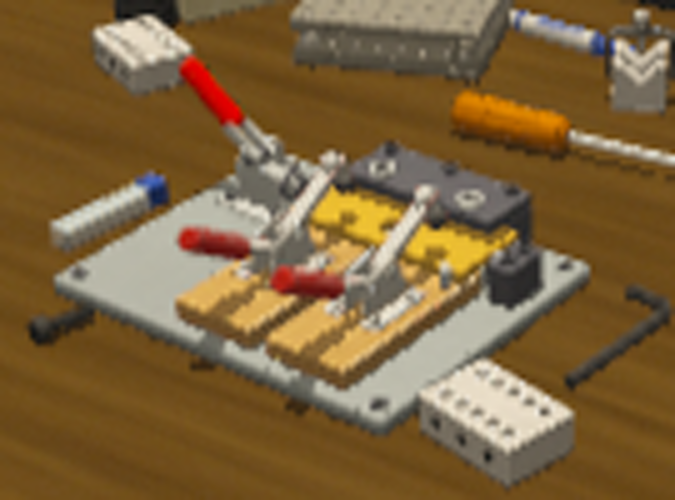

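The crops show the plate corners. Top, in crop px: (162,77), (682,105), (655,506), (121,474). Scene: (55,283), (380,432), (588,268). All three handles are raised, and the yellow blank sits left of the stop. Next I fit the jig pose.

```bash
cat >> h.py <<'E'
def fit(J,W):
    a=J.mean(0);b=W.mean(0);A=J-a;B=W-b
    th=np.arctan2((A[:,0]*B[:,1]-A[:,1]*B[:,0]).sum(),(A*B).sum());R=np.array([[np.cos(th),-np.sin(th)],[np.sin(th),np.cos(th)]])
    return th,b-R@a,R,(W-(J@R.T+b-R@a))
E
python3 - <<'E'
from h import *
C=dict(TL=(144,168),TR=(144,-104),BR=(-64,-104),BL=(-64,168))
T=dict(TL=(162,77),TR=(682,105),BR=(655,506),BL=(121,474));S=dict(BL=(55,283),BR=(380,432),TR=(590,268))
for n,c,o in(('top',T,(145,155)),('scene',S,(165,165))):
    W=np.array([ray(n,np.array(v)/5+o-.5+.1,12)[:2] for v in c.values()]);J=np.array([C[k] for k in c],float)
    th,t,R,e=fit(J,W);print(n,th,t.round(1),e.round(1).tolist())
    for k,q in dict(push=(88,174),stop=(-49,-37),far=(-49,37)).items():print(k,(R@q+t).round(1))
    D=np.load(n+'0.npz');p,d=D['p'],D['d'];P,u,v=pts(n,d,red(p))
    Q=(P[:,:2]-t)@R
    for k,q,ax,s in(('push',(88,125),1,1),('stop',(0,-37),0,-1),('far',(0,37),0,-1)):
        r=(Q-q);a=s*r[:,ax];l=r[:,1-ax];m=(a>15)&(a<85)&(abs(l)<20)&(P[:,2]>50)
        f=np.polyfit(a[m],P[m,2],1);print(k,'n',m.sum(),'along',a[m].min().round(),a[m].max().round(),'lat',np.median(l[m]).round(1),'slope',np.arctan(f[0]).round(2),'z@45',np.polyval(f,45).round(1))
E
```

```text
top -0.0545155989463852 [510.4  34.2] [[-0.8, -0.2], [-0.3, -0.1], [0.5, 0.6], [0.6, -0.4]]
push [607.7 203.2]
stop [459.4  -0. ]
far [463.5  73.9]
push n 133 along 18.0 65.0 lat -0.9 slope 0.6 z@45 88.9
stop n 72 along 25.0 69.0 lat 0.1 slope 0.42 z@45 78.8
far n 67 along 24.0 68.0 lat -0.1 slope 0.49 z@45 80.4
scene -0.052833425454683336 [504.9  31.2] [[2.1, -2.9], [-3.2, 0.0], [1.1, 2.9]]
push [602.  200.3]
stop [454.   -3.1]
far [457.9  70.8]
push n 69 along 21.0 67.0 lat 1.4 slope 0.6 z@45 84.4
stop n 49 along 23.0 65.0 lat -1.0 slope 0.54 z@45 73.9
far n 47 along 21.0 65.0 lat -1.1 slope 0.57 z@45 75.9
```

The fit is consistent: top residuals are under 1 mm, heights and spans match the text, and the views agree to about 5 mm. Average press points are push (605,200), stop (459,-1.5) and far (463,72). First I shut the hand and go above the push grip, with the fingers across the handle.

```bash
python3 -m crank '[{"hand":0,"x":-250,"y":-77,"z":30,"rz":0.64},{"hand":0,"x":-250,"y":-77,"z":30,"rz":0.64},{"hand":0,"x":-250,"y":-77,"z":30,"rz":0.64},{"hand":0,"x":-250,"y":-77,"z":30,"rz":0.64},{"hand":0,"x":-250,"y":-77,"z":30,"rz":0.64},{"hand":0,"x":-250,"y":-77,"z":30,"rz":0.64},{"hand":0,"x":-250,"y":-77,"z":30,"rz":0.64},{"hand":0,"x":-250,"y":-77,"z":30,"rz":0.64}]'
cat >> h.py <<'E'
def go(x,y,z,yaw):  # tool-frame shift to target; yaw of tool y axis, tool pointing down
    from cell import status
    from scipy.spatial.transform import Rotation as Ro
    s=status.get_state();R=Ro.from_rotvec(s['eef_rot']);m=R.as_matrix()
    yv=np.array([np.cos(yaw),np.sin(yaw),0]);zv=np.array([0,0,-1.]);G=np.c_[np.cross(yv,zv),yv,zv]
    print('t',s['t'],'at',s['tool_pos'].round(1) if hasattr(s['tool_pos'],'round') else s['tool_pos'],'F',np.round(s['ft_force'],1),'w',s['grip_width'])
    print('shift',(m.T@(np.array([x,y,z])-s['tool_pos'])).round(1),'turn',Ro.from_matrix(m.T@G).as_rotvec().round(3))
E
python3 -c "
from h import *
go(605,200,135,-.054)"
```

```text
t 0.1 at [186.1 517.  217.9] F [0.5 0.5 0.6] w 92.66514436850365
shift [-501.5 -156.2   83. ] turn [-2.000e-03  1.000e-03  1.279e+00]schema error: expected keys hand, x, y, z, rx, ry, rz
```

```bash
python3 -m crank '[{"hand":0,"x":-250,"y":-77,"z":30,"rx":0,"ry":0,"rz":0.64},{"hand":0,"x":-250,"y":-77,"z":30,"rx":0,"ry":0,"rz":0.64},{"hand":0,"x":-250,"y":-77,"z":30,"rx":0,"ry":0,"rz":0.64},{"hand":0,"x":-250,"y":-77,"z":30,"rx":0,"ry":0,"rz":0.64},{"hand":0,"x":-250,"y":-77,"z":30,"rx":0,"ry":0,"rz":0.64},{"hand":0,"x":-250,"y":-77,"z":30,"rx":0,"ry":0,"rz":0.64},{"hand":0,"x":-250,"y":-77,"z":30,"rx":0,"ry":0,"rz":0.64},{"hand":0,"x":-250,"y":-77,"z":30,"rx":0,"ry":0,"rz":0.64}]'
python3 -c "
from h import *
go(605,200,135,-.054)"
```

```text
t: 0.9
tool_pos: [394.7, 360.7, 188.5]
eef_rot: [-1.486, -2.767, 0.001]
ft_force: [-0.3, 0.3, 0.0]
grip_width: 33.5
grasp_force: 0.0
t 0.9 at [394.7 360.7 188.5] F [-0.3  0.3  0. ] w 33.47029722378572
shift [-250.1   86.7   53.2] turn [-0.001 -0.001  0.639]
```

```bash
python3 -m crank '[{"hand":0,"x":-250,"y":87,"z":53,"rx":0,"ry":0,"rz":0.64},{"hand":0,"x":-250,"y":87,"z":53,"rx":0,"ry":0,"rz":0.64},{"hand":0,"x":-250,"y":87,"z":53,"rx":0,"ry":0,"rz":0.64},{"hand":0,"x":-250,"y":87,"z":53,"rx":0,"ry":0,"rz":0.64},{"hand":0,"x":-250,"y":87,"z":53,"rx":0,"ry":0,"rz":0.64},{"hand":0,"x":-250,"y":87,"z":53,"rx":0,"ry":0,"rz":0.64},{"hand":0,"x":-250,"y":87,"z":53,"rx":0,"ry":0,"rz":0.64},{"hand":0,"x":-250,"y":87,"z":53,"rx":0,"ry":0,"rz":0.64}]'
python3 - <<'E'
from h import *
from cell import read_camera
go(605,200,75,-.054)
a=read_camera('scene')[0][120:240,150:290,::-1];b=read_camera('top')[0][150:270,140:280,::-1]
cv2.imwrite('pics/p1.png',cv2.resize(np.vstack([a,b]),None,fx=2.5,fy=2.5,interpolation=cv2.INTER_CUBIC))
E
```

```text
t: 1.7
tool_pos: [604.7, 201.8, 135.6]
eef_rot: [-2.278, -2.161, 0.001]
ft_force: [0.1, 0.1, -0.3]
grip_width: 0.5
grasp_force: 0.0
t 1.7 at [604.7 201.8 135.6] F [ 0.1  0.1 -0.3] w 0.5162761919131689
shift [-1.8  0.5 60.6] turn [-0.001 -0.001  0.001]
```

View pics/p1.png

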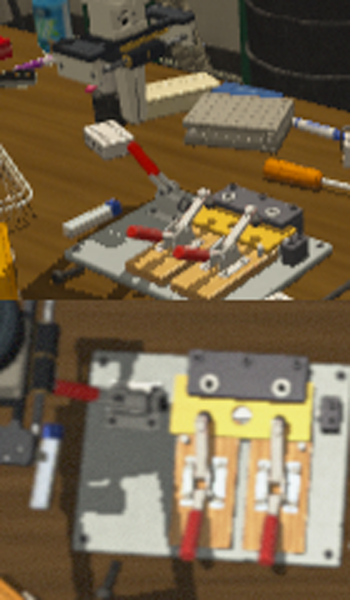

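The tip hangs just outboard of the push grip (scene crop (105,118), grip end at (130,143)), clear of everything. I'll shift inboard to y≈190 so the press stays mid-grip, then descend.

```bash
python3 -m crank '[{"hand":0,"x":-11,"y":0,"z":10,"rx":0,"ry":0,"rz":0},{"hand":0,"x":-11,"y":0,"z":28,"rx":0,"ry":0,"rz":0},{"hand":0,"x":-11,"y":0,"z":36,"rx":0,"ry":0,"rz":0},{"hand":0,"x":-11,"y":0,"z":40,"rx":0,"ry":0,"rz":0},{"hand":0,"x":-11,"y":0,"z":44,"rx":0,"ry":0,"rz":0},{"hand":0,"x":-11,"y":0,"z":48,"rx":0,"ry":0,"rz":0},{"hand":0,"x":-11,"y":0,"z":52,"rx":0,"ry":0,"rz":0},{"hand":0,"x":-11,"y":0,"z":55,"rx":0,"ry":0,"rz":0}]'
```

```text
t: 2.6
tool_pos: [606.9, 189.3, 82.4]
eef_rot: [2.28, 2.158, 0.005]
ft_force: [-0.4, 0.6, 7.9]
grip_width: 0.3
grasp_force: 3.3
```

```bash
python3 -m crank '[{"hand":0,"x":0,"y":0,"z":3,"rx":0,"ry":0,"rz":0},{"hand":0,"x":0,"y":0,"z":6,"rx":0,"ry":0,"rz":0},{"hand":0,"x":0,"y":0,"z":9,"rx":0,"ry":0,"rz":0},{"hand":0,"x":0,"y":0,"z":11,"rx":0,"ry":0,"rz":0},{"hand":0,"x":0,"y":0,"z":13,"rx":0,"ry":0,"rz":0},{"hand":0,"x":0,"y":0,"z":15,"rx":0,"ry":0,"rz":0},{"hand":0,"x":0,"y":0,"z":16,"rx":0,"ry":0,"rz":0},{"hand":0,"x":0,"y":0,"z":17,"rx":0,"ry":0,"rz":0}]'
```

```text
t: 3.4
tool_pos: [607.8, 190.7, 66.7]
eef_rot: [2.28, 2.158, 0.01]
ft_force: [-1.0, 4.3, 11.4]
grip_width: 0.6
grasp_force: 4.8
```

```bash
python3 -m crank '[{"hand":0,"x":0,"y":0,"z":1,"rx":0,"ry":0,"rz":0},{"hand":0,"x":0,"y":0,"z":2,"rx":0,"ry":0,"rz":0},{"hand":0,"x":0,"y":0,"z":3,"rx":0,"ry":0,"rz":0},{"hand":0,"x":0,"y":0,"z":3.5,"rx":0,"ry":0,"rz":0},{"hand":0,"x":0,"y":0,"z":4,"rx":0,"ry":0,"rz":0},{"hand":0,"x":0,"y":0,"z":4.5,"rx":0,"ry":0,"rz":0},{"hand":0,"x":0,"y":0,"z":5,"rx":0,"ry":0,"rz":0},{"hand":0,"x":0,"y":0,"z":5,"rx":0,"ry":0,"rz":0}]'
```

```text
t: 4.2
tool_pos: [607.9, 191.1, 63.5]
eef_rot: [2.28, 2.158, 0.012]
ft_force: [-4.4, 5.0, 20.3]
grip_width: 0.6
grasp_force: 9.6
```

```bash
python3 -m crank '[{"hand":0,"x":0,"y":0,"z":1,"rx":0,"ry":0,"rz":0},{"hand":0,"x":0,"y":0,"z":2,"rx":0,"ry":0,"rz":0},{"hand":0,"x":0,"y":0,"z":3,"rx":0,"ry":0,"rz":0},{"hand":0,"x":0,"y":0,"z":4,"rx":0,"ry":0,"rz":0},{"hand":0,"x":0,"y":0,"z":4,"rx":0,"ry":0,"rz":0},{"hand":0,"x":0,"y":0,"z":4,"rx":0,"ry":0,"rz":0},{"hand":0,"x":0,"y":0,"z":4,"rx":0,"ry":0,"rz":0},{"hand":0,"x":0,"y":0,"z":4,"rx":0,"ry":0,"rz":0}]'
```

```text
t: 5.0
tool_pos: [608.1, 191.5, 62.4]
eef_rot: [2.279, 2.158, 0.015]
ft_force: [-11.7, 3.4, 36.8]
grip_width: 0.5
grasp_force: 17.6
```

It has hit a hard stop: 37 N and only 1 mm of travel. Now I'll lift and look.

```bash
python3 -m crank '[{"hand":0,"x":0,"y":0,"z":-10,"rx":0,"ry":0,"rz":0},{"hand":0,"x":0,"y":0,"z":-35,"rx":0,"ry":0,"rz":0},{"hand":0,"x":0,"y":0,"z":-80,"rx":0,"ry":0,"rz":0},{"hand":0,"x":50,"y":-10,"z":-80,"rx":0,"ry":0,"rz":-0.14},{"hand":0,"x":50,"y":-50,"z":-80,"rx":0,"ry":0,"rz":-0.28},{"hand":0,"x":50,"y":-90,"z":-80,"rx":0,"ry":0,"rz":-0.42},{"hand":0,"x":50,"y":-130,"z":-80,"rx":0,"ry":0,"rz":-0.56},{"hand":0,"x":50,"y":-150,"z":-80,"rx":0,"ry":0,"rz":-0.7}]'
python3 - <<'E'
from h import *
from cell import read_camera
go(469,-2,135,1.516)
R={}
for n in('scene','top'):
    p,d=read_camera(n);R[n]=p
    o=np.load(n+'0.npz');
    t,th=np.array([507.7,32.7]) if 0 else ((np.array([510.4,34.2]),-.0545) if n=='top' else (np.array([504.9,31.2]),-.0528))
    Rm=np.array([[np.cos(th),-np.sin(th)],[np.sin(th),np.cos(th)]])
    for lab,pp,dd in(('before',o['p'],o['d']),('now',p,d)):
        P,u,v=pts(n,dd,red(pp));r=(P[:,:2]-t)@Rm-(88,125)
        m=(r[:,1]>15)&(r[:,1]<90)&(abs(r[:,0])<20)&(P[:,2]>40)
        if m.sum()>5:
            f=np.polyfit(r[m,1],P[m,2],1);print(n,lab,m.sum(),'slope',np.arctan(f[0]).round(2),'z45',np.polyval(f,45).round(1))
        # blank y extent in jig
        h=cv2.cvtColor(pp,cv2.COLOR_RGB2HSV);P,u,v=pts(n,dd,(h[...,0]>20)&(h[...,0]<32)&(h[...,1]>140))
        q=(P[:,:2]-t)@Rm;m=(P[:,2]>25)&(P[:,2]<45)&(abs(q[:,1])<90)&(abs(q[:,0]-75)<40)
        if m.sum()>9:print(n,lab,'blank y',np.percentile(q[m,1],[1,99]).round(1),m.sum())
cv2.imwrite('pics/p2.png',cv2.resize(np.vstack([R['scene'][150:270,160:300,::-1],R['top'][150:270,140:280,::-1]]),None,fx=2.5,fy=2.5,interpolation=cv2.INTER_CUBIC))
E
```

```text
t: 5.8
tool_pos: [455.1, 247.3, 134.6]
eef_rot: [-1.392, -2.815, 0.002]
ft_force: [0.0, -0.2, -0.3]
grip_width: 0.8
grasp_force: 0.0
t 5.8 at [455.1 247.3 134.6] F [ 0.  -0.2 -0.3] w 0.7643182202201975
shift [-206.6 -140.2   -0.4] turn [-0.001 -0.001 -0.864]
scene before 69 slope 0.6 z45 84.4
scene before blank y [-60.4  68.4] 212
scene now 57 slope 0.18 z45 60.8
scene now blank y [-66.9  67.2] 225
top before 133 slope 0.6 z45 88.9
top before blank y [-61.5  41.1] 37
top now 135 slope 0.22 z45 63.2
top now blank y [-61.5  61.1] 34
```

View pics/p2.png

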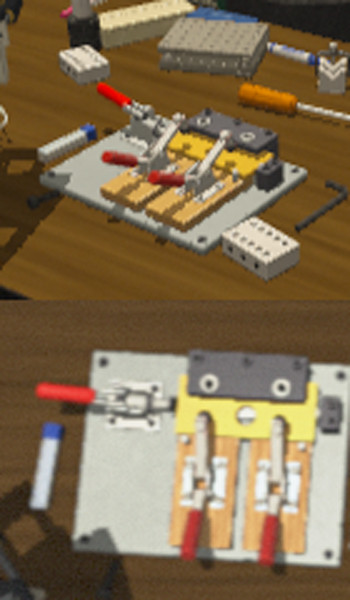

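The push handle is shut: slope ≈0.19 rad, and the blank meets the stop (top crop (318,405)). Next is the stop-side hold-down.

```bash
python3 -m crank '[{"hand":0,"x":-207,"y":-140,"z":0,"rx":0,"ry":0,"rz":-0.86},{"hand":0,"x":-207,"y":-140,"z":0,"rx":0,"ry":0,"rz":-0.86},{"hand":0,"x":-207,"y":-140,"z":0,"rx":0,"ry":0,"rz":-0.86},{"hand":0,"x":-207,"y":-140,"z":0,"rx":0,"ry":0,"rz":-0.86},{"hand":0,"x":-207,"y":-140,"z":0,"rx":0,"ry":0,"rz":-0.86},{"hand":0,"x":-207,"y":-140,"z":0,"rx":0,"ry":0,"rz":-0.86},{"hand":0,"x":-207,"y":-140,"z":0,"rx":0,"ry":0,"rz":-0.86},{"hand":0,"x":-207,"y":-140,"z":0,"rx":0,"ry":0,"rz":-0.86}]'
python3 -c "
from h import *
go(469,-2,85,1.516)"
```

```text
t: 6.7
tool_pos: [472.4, -4.5, 134.9]
eef_rot: [0.112, 3.138, -0.001]
ft_force: [-0.4, -0.4, -0.5]
grip_width: 0.5
grasp_force: 0.0
t 6.7 at [472.4  -4.5 134.9] F [-0.4 -0.4 -0.5] w 0.49192915547825095
shift [ 3.7  2.2 49.9] turn [-0.     0.001 -0.016]
```

```bash
python3 -m crank '[{"hand":0,"x":3,"y":2,"z":10,"rx":0,"ry":0,"rz":0},{"hand":0,"x":3,"y":2,"z":30,"rx":0,"ry":0,"rz":0},{"hand":0,"x":3,"y":2,"z":38,"rx":0,"ry":0,"rz":0},{"hand":0,"x":3,"y":2,"z":42,"rx":0,"ry":0,"rz":0},{"hand":0,"x":3,"y":2,"z":46,"rx":0,"ry":0,"rz":0},{"hand":0,"x":3,"y":2,"z":50,"rx":0,"ry":0,"rz":0},{"hand":0,"x":3,"y":2,"z":53,"rx":0,"ry":0,"rz":0},{"hand":0,"x":3,"y":2,"z":56,"rx":0,"ry":0,"rz":0}]'
python3 -m crank '[{"hand":0,"x":0,"y":0,"z":3,"rx":0,"ry":0,"rz":0},{"hand":0,"x":0,"y":0,"z":6,"rx":0,"ry":0,"rz":0},{"hand":0,"x":0,"y":0,"z":9,"rx":0,"ry":0,"rz":0},{"hand":0,"x":0,"y":0,"z":11,"rx":0,"ry":0,"rz":0},{"hand":0,"x":0,"y":0,"z":13,"rx":0,"ry":0,"rz":0},{"hand":0,"x":0,"y":0,"z":15,"rx":0,"ry":0,"rz":0},{"hand":0,"x":0,"y":0,"z":16,"rx":0,"ry":0,"rz":0},{"hand":0,"x":0,"y":0,"z":17,"rx":0,"ry":0,"rz":0}]'
```

```text
t: 7.5
tool_pos: [469.1, -0.4, 79.4]
eef_rot: [0.103, 3.138, -0.0]
ft_force: [-0.4, -0.1, 8.5]
grip_width: 0.4
grasp_force: 3.7
t: 8.3
tool_pos: [467.8, -0.4, 62.5]
eef_rot: [-0.103, -3.14, 0.0]
ft_force: [-5.0, 0.2, 10.0]
grip_width: 0.3
grasp_force: 4.2
```

```bash
python3 -m crank '[{"hand":0,"x":0,"y":0,"z":1,"rx":0,"ry":0,"rz":0},{"hand":0,"x":0,"y":0,"z":2,"rx":0,"ry":0,"rz":0},{"hand":0,"x":0,"y":0,"z":3,"rx":0,"ry":0,"rz":0},{"hand":0,"x":0,"y":0,"z":4,"rx":0,"ry":0,"rz":0},{"hand":0,"x":0,"y":0,"z":5,"rx":0,"ry":0,"rz":0},{"hand":0,"x":0,"y":0,"z":5,"rx":0,"ry":0,"rz":0},{"hand":0,"x":0,"y":0,"z":5,"rx":0,"ry":0,"rz":0},{"hand":0,"x":0,"y":0,"z":5,"rx":0,"ry":0,"rz":0}]'
```

```text
t: 9.1
tool_pos: [467.6, -0.3, 60.3]
eef_rot: [0.102, 3.14, -0.001]
ft_force: [-13.4, 1.9, 39.1]
grip_width: 0.8
grasp_force: 18.0
```

It has stopped hard at 39 N. Now lift and go to the last clamp.

```bash
python3 -m crank '[{"hand":0,"x":0,"y":0,"z":-10,"rx":0,"ry":0,"rz":0},{"hand":0,"x":0,"y":0,"z":-40,"rx":0,"ry":0,"rz":0},{"hand":0,"x":0,"y":0,"z":-80,"rx":0,"ry":0,"rz":0},{"hand":0,"x":0,"y":30,"z":-80,"rx":0,"ry":0,"rz":0},{"hand":0,"x":0,"y":60,"z":-80,"rx":0,"ry":0,"rz":0},{"hand":0,"x":0,"y":73,"z":-80,"rx":0,"ry":0,"rz":0},{"hand":0,"x":0,"y":73,"z":-80,"rx":0,"ry":0,"rz":0},{"hand":0,"x":0,"y":73,"z":-80,"rx":0,"ry":0,"rz":0}]'
python3 -c "
from h import *
go(473,72,80,1.516)"
```

```text
t: 9.9
tool_pos: [472.8, 72.2, 136.4]
eef_rot: [-0.102, -3.139, 0.001]
ft_force: [-0.6, 0.3, -0.7]
grip_width: 0.4
grasp_force: 0.0
t 9.9 at [472.8  72.2 136.4] F [-0.6  0.3 -0.7] w 0.44031391256250885
shift [-0.2 -0.1 56.4] turn [-0.001 -0.    -0.01 ]
```

```bash
python3 -m crank '[{"hand":0,"x":0,"y":0,"z":12,"rx":0,"ry":0,"rz":0},{"hand":0,"x":0,"y":0,"z":32,"rx":0,"ry":0,"rz":0},{"hand":0,"x":0,"y":0,"z":40,"rx":0,"ry":0,"rz":0},{"hand":0,"x":0,"y":0,"z":44,"rx":0,"ry":0,"rz":0},{"hand":0,"x":0,"y":0,"z":48,"rx":0,"ry":0,"rz":0},{"hand":0,"x":0,"y":0,"z":52,"rx":0,"ry":0,"rz":0},{"hand":0,"x":0,"y":0,"z":55,"rx":0,"ry":0,"rz":0},{"hand":0,"x":0,"y":0,"z":58,"rx":0,"ry":0,"rz":0}]'
python3 -m crank '[{"hand":0,"x":0,"y":0,"z":3,"rx":0,"ry":0,"rz":0},{"hand":0,"x":0,"y":0,"z":6,"rx":0,"ry":0,"rz":0},{"hand":0,"x":0,"y":0,"z":9,"rx":0,"ry":0,"rz":0},{"hand":0,"x":0,"y":0,"z":11,"rx":0,"ry":0,"rz":0},{"hand":0,"x":0,"y":0,"z":13,"rx":0,"ry":0,"rz":0},{"hand":0,"x":0,"y":0,"z":15,"rx":0,"ry":0,"rz":0},{"hand":0,"x":0,"y":0,"z":16,"rx":0,"ry":0,"rz":0},{"hand":0,"x":0,"y":0,"z":17,"rx":0,"ry":0,"rz":0}]'
```

```text
t: 10.7
tool_pos: [474.4, 72.4, 79.9]
eef_rot: [0.103, 3.137, -0.0]
ft_force: [-0.2, 0.4, 9.3]
grip_width: 0.6
grasp_force: 3.8
t: 11.5
tool_pos: [472.7, 72.6, 62.6]
eef_rot: [-0.103, -3.14, 0.0]
ft_force: [-4.4, -0.3, 9.8]
grip_width: 0.4
grasp_force: 4.2
```

```bash
python3 -m crank '[{"hand":0,"x":0,"y":0,"z":1,"rx":0,"ry":0,"rz":0},{"hand":0,"x":0,"y":0,"z":2,"rx":0,"ry":0,"rz":0},{"hand":0,"x":0,"y":0,"z":3,"rx":0,"ry":0,"rz":0},{"hand":0,"x":0,"y":0,"z":4,"rx":0,"ry":0,"rz":0},{"hand":0,"x":0,"y":0,"z":5,"rx":0,"ry":0,"rz":0},{"hand":0,"x":0,"y":0,"z":5,"rx":0,"ry":0,"rz":0},{"hand":0,"x":0,"y":0,"z":5,"rx":0,"ry":0,"rz":0},{"hand":0,"x":0,"y":0,"z":5,"rx":0,"ry":0,"rz":0}]'
python3 -m crank '[{"hand":0,"x":0,"y":0,"z":-10,"rx":0,"ry":0,"rz":0},{"hand":0,"x":0,"y":0,"z":-40,"rx":0,"ry":0,"rz":0},{"hand":0,"x":0,"y":0,"z":-85,"rx":0,"ry":0,"rz":0},{"hand":0,"x":0,"y":0,"z":-130,"rx":0,"ry":0,"rz":0},{"hand":0,"x":30,"y":40,"z":-150,"rx":0,"ry":0,"rz":0},{"hand":0,"x":60,"y":80,"z":-150,"rx":0,"ry":0,"rz":0},{"hand":0,"x":80,"y":120,"z":-150,"rx":0,"ry":0,"rz":0},{"hand":0,"x":100,"y":160,"z":-150,"rx":0,"ry":0,"rz":0}]'
python3 -m crank '[{"hand":0,"x":10,"y":40,"z":0,"rx":0,"ry":0,"rz":0},{"hand":0,"x":20,"y":80,"z":0,"rx":0,"ry":0,"rz":0},{"hand":0,"x":20,"y":120,"z":0,"rx":0,"ry":0,"rz":0},{"hand":0,"x":20,"y":140,"z":0,"rx":0,"ry":0,"rz":0},{"hand":0,"x":20,"y":140,"z":0,"rx":0,"ry":0,"rz":0},{"hand":0,"x":20,"y":140,"z":0,"rx":0,"ry":0,"rz":0},{"hand":0,"x":20,"y":140,"z":0,"rx":0,"ry":0,"rz":0},{"hand":0,"x":20,"y":140,"z":0,"rx":0,"ry":0,"rz":0}]'
python3 - <<'E'
from h import *
from cell import read_camera
I={}
for n,t,th in(('scene',(504.9,31.2),-.0528),('top',(510.4,34.2),-.0545)):
    p,d=read_camera(n);I[n]=p;Rm=np.array([[np.cos(th),-np.sin(th)],[np.sin(th),np.cos(th)]])
    P,u,v=pts(n,d,red(p));Q=(P[:,:2]-t)@Rm
    for k,q,ax,s in(('push',(88,125),1,1),('stop',(0,-37),0,-1),('far',(0,37),0,-1)):
        r=Q-q;a=s*r[:,ax];l=r[:,1-ax];m=(a>15)&(a<90)&(abs(l)<20)&(P[:,2]>40)
        if m.sum()>5:
            f=np.polyfit(a[m],P[m,2],1);print(n,k,m.sum(),'slope',np.arctan(f[0]).round(2),'z45',np.polyval(f,45).round(1))
cv2.imwrite('pics/p3.png',cv2.resize(np.vstack([I['scene'][150:270,160:300,::-1],I['top'][150:270,150:290,::-1]]),None,fx=2.5,fy=2.5,interpolation=cv2.INTER_CUBIC))
E
```

```text
t: 12.3
tool_pos: [472.4, 72.6, 60.2]
eef_rot: [0.102, 3.14, -0.001]
ft_force: [-12.3, -0.1, 36.8]
grip_width: 0.4
grasp_force: 16.7
t: 13.1
tool_pos: [382.8, 240.3, 207.5]
eef_rot: [0.104, 3.138, 0.001]
ft_force: [0.5, 0.7, -0.3]
grip_width: 0.5
grasp_force: 0.0
t: 13.9
tool_pos: [373.1, 378.7, 206.8]
eef_rot: [0.105, 3.14, -0.0]
ft_force: [-0.0, 0.4, 0.0]
grip_width: 0.2
grasp_force: 0.0
scene push 56 slope 0.18 z45 61.3
scene stop 64 slope 0.15 z45 58.1
scene far 54 slope 0.17 z45 57.5
top push 135 slope 0.19 z45 63.5
top stop 72 slope 0.19 z45 61.1
top far 67 slope 0.17 z45 61.5
```

View pics/p3.png

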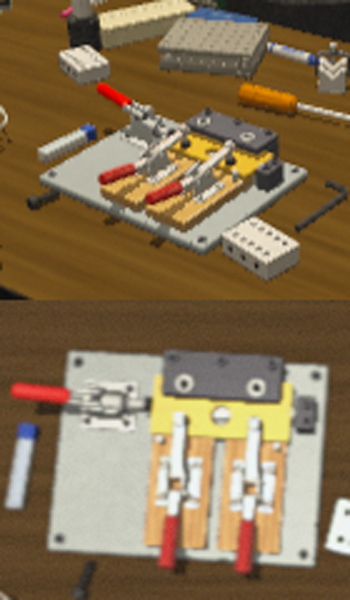

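All three handles are down at about 0.19 rad. The feet bear on the blank at scene crop (185,145) and (230,160), the blank is against the stop, and the tools have not moved.

```bash
python3 -c "
from cell import job
print(job.sign_off())"
```

```text
the job is handed in; nothing more can be done
None
```

I pressed all three clamps down to a hard stop in the order asked (push, stop-side hold-down, far hold-down), the final pictures show the blank home against the end stop with the tools where they were, and I handed the job in at about 14 s.

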